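# Tip a diffuser disc out of its case and stand it in the light source's filter slot

## Robot

A 6-joint arm with a two-finger parallel gripper is mounted at the origin on the work surface. World frame = base frame: x ahead of the robot, y to its left, z up, the work surface at z = 0. Lengths are in m, angles in rad, forces in N, time in s.
With the tool pointing down it reaches from about 0.325 to 0.85 m from the base axis. Payload 15.5 kg.
Tool frame: the origin (TCP) lies on the centre line of the jaws, within the pads' length; the fingertips stand 19 mm ahead of it and the grasp point (between the pads) is the TCP; z points along the fingers, y is the line along which they close (so a half turn about z gives the same grasp; the last joint's range is limited). The gripper opens to 91 mm and grips with 3 to 60 N. Pads are 32 mm wide; open, the fingers measure 118 mm over their backs; the gripper's body (76 mm by 178 mm) begins 60 mm behind the grasp point.
Start: joints at [1.165, 0.494, 1.345, -0, 1.302, -0.096], TCP at [0.191, 0.595, 0.233] pointing down, gripper open.
Joint ranges: [-2.91, 2.91], [-0.82, 2.16], [0.22, 2.67], [-1.22, 4.37], [0.12, 2.79], [-3.08, 3.08]. Speed limits (rad/s): [1.89, 1.89, 2.57, 3.01, 3.01, 3.01].

## Interface

Orientations are given as a 3x3 rotation matrix whose columns are the frame's x, y, z axes.
In Python, from station import arm gives the robot as it stands. The module is installed in compiled form; this text tells all that it offers.
- The arm moves only by the tool send_rows, never from a script. Its argument "motion" is a list of rows, each a list of 6 numbers: the shift along the tool's x, y, z in units of 20 cm (1.0 is 20 cm), then the turn, a rotation vector about the tool's x, y, z in units of 2 rad (1.0 is 2 rad). A call has 1 to 5 rows; each row is the pose to reach, as a shift and turn from the pose commanded when the call began, along the tool's axes at that moment; what a row does not reach only later rows make up. A row lasts 1/8 s, in which the tool goes at most 62.5 mm and 10.7 degrees, less where a joint would pass 70% of its speed; a pose out of reach is approached as far as the arm can. A call with a number of a shift or a turn outside -1 to 1 is refused whole. A call with a gripper value outside its range is refused whole. "jaw" is the closure, from 0 (fully open) to 1 (shut), set as the call begins (left out, the last holds). The fingers move at their own pace and stop on an object; "force" is the grip in N (left out, the last holds). Time passes only in rows, so rows that repeat a pose let the fingers close. It gives the time, the measured TCP pose, the force, the opening and the grip force at its end, in the units of the state.
- arm.sense(): the state, without advancing time (a new reading comes with each control period).
- arm.snapshot(name): name is "scene" or "top"; returns (picture, depth): 400x640x3 uint8, red, green, blue; 400x640 float32, m along the optical axis (not along the pixel's ray), 0 where there is no reading.
- arm.calibration(name): a dict with "fx", "fy", "cx", "cy" (pixels), "k1" (the pictures are not rectified: a ray, as slopes to the right and down, at radius r is drawn at 1 + k1 r^2 times it, then the intrinsics apply), "R" (3x3) and "t" (3): a world point X has camera coordinates R X + t. Camera axes: x right, y down, z forward; pixel columns grow to the right and rows downward; lengths in m; the calibration is good to about 2 mm. A picture is of the moment at which its call begins. calibration takes no time and is no camera call.
- arm.job_done(): hands the job in; it is judged then, once.
Trained networks look in the newest picture that a camera, given by its name, has taken for a name from the list of things; names that differ only in an ending like _2 or _b are one class to them, and where a whole thing is asked for, a point or a joint stands for the part that bears it (a point fixed in the world has none). Each returns a list of dicts, best first, with "p" (0 to 1); they miss things now and then, are a little off and sometimes report something else, mostly with a low value. They report only what shows in the picture. A call takes as long as a camera call. They do not tell look-alikes from the thing itself.
- arm.find_in(target, camera): "extent" ([centre column, centre row, width, height] in pixels, round what is visible of it).
- arm.place_of(target, camera): "point" ([column, row] in pixels: a listed point, or the origin of a listed thing).
The state is a dict: "clock": time; "joints": joint angles; "qd": joint speeds; "effort": joint torques, N m; "eef_pos": TCP position; "eef_rot": TCP orientation; "contact_force": force on the tool from outside, world axes, zero at the start; "torque": the same for the moment, N m; "grip_width": opening from 0.0 (shut) to 1.0 (fully open); "grasp_force": force on a finger pad.
Only numpy, scipy, OpenCV 4.12 (cv2) and the standard library are available. Lean on these libraries where they do the work, as an engineer would, in place of code of your own. Each camera call takes 0.05 s, during which the arm holds its last target. There are 200 camera calls.

## Task

Fetch the plain diffuser disc from its black filter case: tip it by pressing its overhanging edge down into the dip so that it leans against the pocket wall with its other edge raised, then grip it by the raised edge and lift it out. Stand it upright in the filter slot on top of the white light source, lowered right to the bottom of the slot and not dropped, and let it go. Leave the metal ring in the other case and everything else on the bench where it is.

Things in the scene. Friction and masses are not known exactly. Their poses are not given: they have to be found in the camera images.
- filter: solid pale ground-glass disc, 60 mm diameter, 6 mm thick, about 45 g, smooth; origin at its centre, its z axis normal to its faces. It starts flat in case_a, within 1.5 mm of the seat's centre
- case_a: black rectangular filter case fixed to the bench, outside x -38 to +41 mm, y +-38, 60 mm tall; origin on the bench below the centre of the disc's seat, z up. Pocket inside: x -31.5 to +35, y +-31.5, floor 20 mm above the bench. The wall at the +x end (x 35 to 41) is lower, 38 mm above the bench; the -x wall has a middle notch 40 mm wide, down to 42 mm. This case holds the disc
- seat (a point): in case_a, 54 mm above the bench: centre of the seat, axes as the case. Two side rails (y 20 to 31.5 on either side, x -31.5 to +4, tops at this height) carry the disc flat, its top level with the 60 mm rim. Between the rails a gap 40 mm wide is open down to the floor. Beyond x = +4 there are no rails: that is the dip
- dip (a point): in case_a, over the dip, at the height of the rim, 28 mm (x) from the seat's centre: where shut fingertips press down the disc's edge, which overhangs the rail ends by about 26 mm. Pressed some 12 mm below the rim (a few N), the disc rocks over the rail ends and its edge slides down against the +x wall
- dip_floor (a point): floor of the dip below that point, 20 mm above the bench. Tipped, the disc's lower edge stands here against the +x wall. It stays leaning by itself when let go, 50 to 60 degrees from flat, its back on the rail ends; the raised edge is then at about x = -6 of the case, 8 to 15 mm above the rim, with open room below and behind it for a finger
- case_b: an identical case, with the open metal ring in it; which case stands to the left varies
- light_source: white box-shaped cold-light source fixed to the bench, 150 mm (x) by 180 mm (y), 110 mm tall with a flat top; origin on the bench under its centre, z up
- slot (a point): centre of the mouth of the filter slot in the light source's top (110 mm above the bench); axes as the light source's. The slot is 12 mm wide (x), 68 mm long (y), 32 mm deep with straight walls and a flat floor, so the seated disc stands on edge with its faces looking along x, its centre 2 mm below the mouth, 28 mm of it showing
- mount_ring: open aluminium ring, 60 mm outside, 40 mm hole, 6 mm thick, lying in the other case; origin at the centre of its underside. A bystander
- objective_1: black microscope objective standing on the bench, 29 mm diameter, 40 mm tall, origin at its foot. A bystander
- objective_2: a second such objective, 29 mm diameter, 40 mm tall, origin at its foot. A bystander
- oil_bottle: small amber immersion-oil bottle, 34 mm diameter, 68 mm tall, origin at its foot. A bystander
- petri_dish: clear open dish, 90 mm diameter, 15 mm tall, origin at the centre of its underside. A bystander
- slide_box: grey closed slide box, 86 x 100 x 36 mm, origin at the centre of its underside. A bystander
- blower: black rubber dust blower standing nozzle up, 50 mm diameter, 85 mm tall, origin at its foot. A bystander
Things that resemble listed ones, but are neither listed nor needed, are in the scene too. Leave any blue or red look-alike of the case_a alone.

How it is judged:
By the outcome, as a careful person would: the job done as asked, in the order asked, and still so for the second after the job is handed in, with the robot touching nothing.
It also fails if it takes over 58 s, if anything falls off the work surface, if the arm or the gripper's body presses on something with over 40 N, if the wrist force passes 120 N, or if a joint passes its speed limit or range.

## Working session

There is one attempt and no reset: what is moved stays moved. The work goes in short steps, Python scripts to look and compute and a tool call to move; the robot and the scene stay as the last step left them, time stands still between calls to the robot, and variables do not carry over. Pictures are saved under pics/ and viewed, at most 11 in all, crops included, and the job is handed in when it is done.

Besides the shell and the picture viewer there is one more tool, called after ">>>" as name(argument=value, ...) on one line, values as JSON. send_rows: Moves the arm, as the interface text tells. Shifts and turns lie within -1 to 1; 1 stands for 20 cm of shift or 2 rad of turn. Its arguments: {"type":"object","properties":{"motion":{"type":"array","items":{"type":"array","items":{"type":"number","minimum":-1,"maximum":1}}},"jaw":{"type":"number"},"force":{"type":"number"}},"required":["motion"]}

```bash
mkdir -p pics
cat > h.py <<'E'
import numpy as np, cv2
from station import arm
def snap(c,n=None):
    im,d=arm.snapshot(c)
    if n: cv2.imwrite(f'pics/{n}.png',im[:,:,::-1])
    return im,d
def ray(c,px):
    k=arm.calibration(c); K=np.array([[k['fx'],0,k['cx']],[0,k['fy'],k['cy']],[0,0,1.]])
    p=cv2.undistortPoints(np.array([[px]],float),K,np.array([k['k1'],0,0,0.]))[0,0]
    R=np.array(k['R']);t=np.array(k['t'])
    return -R.T@t, R.T@np.array([p[0],p[1],1])
def at_z(c,px,z):
    o,d=ray(c,px); return o+d*(z-o[2])/d[2]
def at_d(c,px,dep):
    o,d=ray(c,px); return o+d*dep
def proj(c,X):
    k=arm.calibration(c);K=np.array([[k['fx'],0,k['cx']],[0,k['fy'],k['cy']],[0,0,1.]])
    R=np.array(k['R']);return cv2.projectPoints(np.array(X,float).reshape(-1,3),cv2.Rodrigues(R)[0],np.array(k['t'],float),K,np.array([k['k1'],0,0,0.]))[0][:,0]
E
python3 - <<'E'
from h import *
np.set_printoptions(precision=4,suppress=True)
a,_=snap('top','top0'); b,_=snap('scene','scene0')
zs=dict(filter=.057,case_a=0,seat=.054,dip=.06,light_source=0,slot=.11,mount_ring=.054)
for c in ('top','scene'):
  k=arm.calibration(c);print(c,-np.array(k['R']).T@k['t'],k['fx'])
  for n,z in zs.items():
    for r in arm.place_of(n,c)[:4]: print(c,n,round(r['p'],2),np.round(r['point'],1),at_z(c,r['point'],z))
print(arm.sense())
E
```

```text
top [ 0.3984 -0.0403  1.1161] 381.0807918319041
top filter 0.88 [337.7 209.7] [ 0.5764 -0.0816  0.057 ]
top filter 0.21 [232.4 148.9] [0.7508 0.225  0.057 ]
top case_a 0.86 [330.5 260.5] [ 0.4361 -0.064   0.    ]
top case_a 0.76 [392.7 223.1] [ 0.5481 -0.2466  0.    ]
top case_a 0.75 [336.5 213.1] [ 0.5757 -0.0803  0.    ]
top case_a 0.66 [290.1 229.8] [0.524  0.0559 0.    ]
top seat 0.91 [286.5 224.4] [0.533  0.0617 0.054 ]
top seat 0.85 [334.9 209. ] [ 0.5788 -0.0737  0.054 ]
top seat 0.56 [333.  257.5] [ 0.4426 -0.0697  0.054 ]
top dip 0.85 [332.8 198.8] [ 0.6069 -0.0674  0.06  ]
top dip 0.75 [328.2 248. ] [ 0.4682 -0.056   0.06  ]
top dip 0.72 [277.2 217.1] [0.5524 0.0878 0.06  ]
top light_source 0.67 [223.3 230.4] [0.5193 0.2525 0.    ]
top slot 0.69 [217.3 226. ] [0.5189 0.2403 0.11  ]
top mount_ring 0.64 [398.3 219.8] [ 0.5504 -0.2525  0.054 ]
top mount_ring 0.44 [293.1 164.5] [0.7072 0.048  0.054 ]
scene [ 1.4312 -0.3734  0.6792] 480.8582588876165
scene filter 0.89 [311.  233.3] [ 0.5752 -0.0787  0.057 ]
scene case_a 0.78 [300.3 223.6] [ 0.4458 -0.0629  0.    ]
scene case_a 0
[... 508 characters left out ...]
.9 214.9] [0.5205 0.2599 0.    ]
scene slot 0.86 [425.3 177.6] [0.5138 0.2509 0.11  ]
scene mount_ring 0.66 [236.4 245.3] [ 0.5582 -0.2475  0.054 ]
{'clock': 0.8, 'joints': array([ 1.1645,  0.4936,  1.3455, -0.    ,  1.3025, -0.0955]), 'qd': array([-0.0006, -0.0003,  0.001 ,  0.0011, -0.0001, -0.0008]), 'effort': array([  0.0009, -87.863 , -38.2252,   0.0709,   0.0437,   0.    ]), 'eef_pos': array([0.1911, 0.5951, 0.2329]), 'eef_rot': array([[-0.9521,  0.3058,  0.    ],
       [ 0.3058,  0.9521, -0.    ],
       [-0.    , -0.    , -1.    ]]), 'contact_force': array([-0.0687, -1.2694, -0.1648]), 'torque': array([-0.0569, -0.0543, -0.018 ]), 'grasp_force': 0.0, 'grip_width': 1.002895964914242}
```

View pics/top0.png

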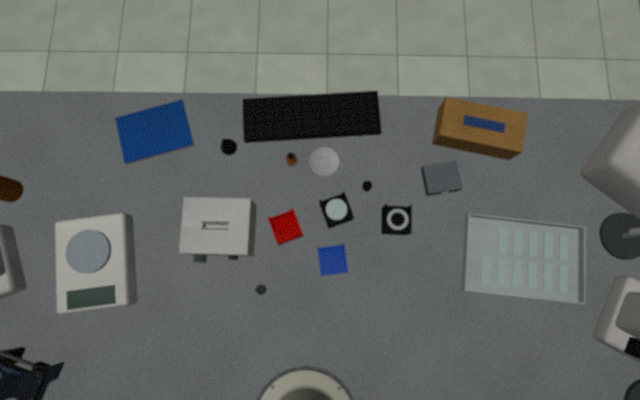

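View pics/scene0.png

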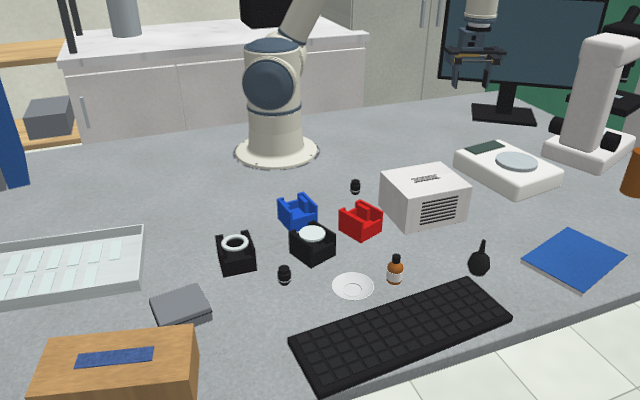

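The top view shows these candidates: black case with the pale disc at (337,209), black case with the ring at (397,220), red look-alike at (286,227), and blue look-alike at (333,260). The one at (337,209) is black and holds the solid disc, so it should be case_a. I'll confirm that in an enlarged crop and measure it with the slot.

```bash
cat > m.py <<'E'
from h import *
np.set_printoptions(precision=4,suppress=True)
im,d=snap('top'); sc,ds=snap('scene')
def cloud(c,d,u0,u1,v0,v1):
    P=[];I=[]
    for v in range(v0,v1):
        for u in range(u0,u1):
            if d[v,u]>0: P.append(at_d(c,(u,v),d[v,u]));I.append((u,v))
    return np.array(P),np.array(I)
def rect(P):
    (c,s,a)=cv2.minAreaRect(P[:,:2].astype(np.float32)); return np.array(c),np.array(s),a
P,I=cloud('top',d,312,362,184,236)
m=(P[:,2]>.045)&(P[:,2]<.075); print('case top',rect(P[m]),m.sum(),np.median(P[m,2]))
g=im[I[:,1],I[:,0]].astype(int).min(1)
m=(g>120);print('disc px mean',P[m].mean(0),rect(P[m]),m.sum())
P,I=cloud('top',d,172,262,188,270)
m=(P[:,2]>.1)&(P[:,2]<.125);print('light top',rect(P[m]),m.sum(),np.median(P[m,2]))
m=(P[:,2]<.1)&(abs(P[:,0]-.518)<.03)&(abs(P[:,1]-.245)<.05);print('slot',P[m].mean(0) if m.any() else 0,m.sum())
g=im[I[:,1],I[:,0]].astype(int).min(1)
Q=np.array([at_z('top',i,.11) for i in I]); m=(g<120)&(abs(Q[:,0]-.518)<.025)&(abs(Q[:,1]-.245)<.048)
print('slot dark',Q[m].mean(0),rect(Q[m]),m.sum())
r=lambda a:cv2.resize(a,(390,290),interpolation=cv2.INTER_CUBIC)
o=np.vstack([np.hstack([r(im[186:232,306:368]),r(im[192:262,172:266])]),np.hstack([r(sc[208:278,270:364]),r(sc[150:240,370:490])])])
cv2.imwrite('pics/crop1.png',o[:,:,::-1])
E
python3 m.py
```

```text
case top (array([ 0.5811, -0.0763]), array([0.0788, 0.0763]), 20.878625869750977) 572 0.059688317588973305
disc px mean [ 0.5778 -0.077   0.0601] (array([ 0.578, -0.078]), array([0.0524, 0.0535]), 0.7185733318328857) 301Traceback (most recent call last):
  File "m.py", line 16, in <module>
    P,I=cloud('top',d,172,262,188,270)
        ~~~~~^^^^^^^^^^^^^^^^^^^^^^^^^
  File "m.py", line 8, in cloud
    if d[v,u]>0: P.append(at_d(c,(u,v),d[v,u]));I.append((u,v))
                          ~~~~^^^^^^^^^^^^^^^^
  File "h.py", line 15, in at_d
    o,d=ray(c,px); return o+d*dep
        ~~~^^^^^^
  File "h.py", line 8, in ray
    k=arm.calibration(c); K=np.array([[k['fx'],0,k['cx']],[0,k['fy'],k['cy']],[0,0,1.]])
ValueError: time passes only in moves, steps and waits
```

```bash
python3 - <<'E'
s=open('h.py').read()
s=s.replace("arm.calibration(c)","CAL(c)").replace("def snap","import functools\n@functools.lru_cache\ndef CAL(c): return arm.calibration(c)\ndef snap",1)
open('h.py','w').write(s)
E
python3 m.py; python3 -c "
from station import arm;print(arm.sense()['clock'])"
```

```text
case top (array([ 0.5808, -0.0763]), array([0.0789, 0.0761]), 20.830791473388672) 580 0.059775534380519746
disc px mean [ 0.578  -0.0765  0.0601] (array([ 0.5781, -0.0753]), array([0.0526, 0.0535]), 0.9434002041816711) 298
light top (array([0.5222, 0.2473]), array([0.1794, 0.1501]), 89.39117431640625) 3691 0.11029810599803591
slot [0.5255 0.2547 0.0824] 96
slot dark [0.5232 0.2507 0.11  ] (array([0.5215, 0.2469]), array([0.0214, 0.0695]), 0.8303108811378479) 140
1.0
```

View pics/crop1.png

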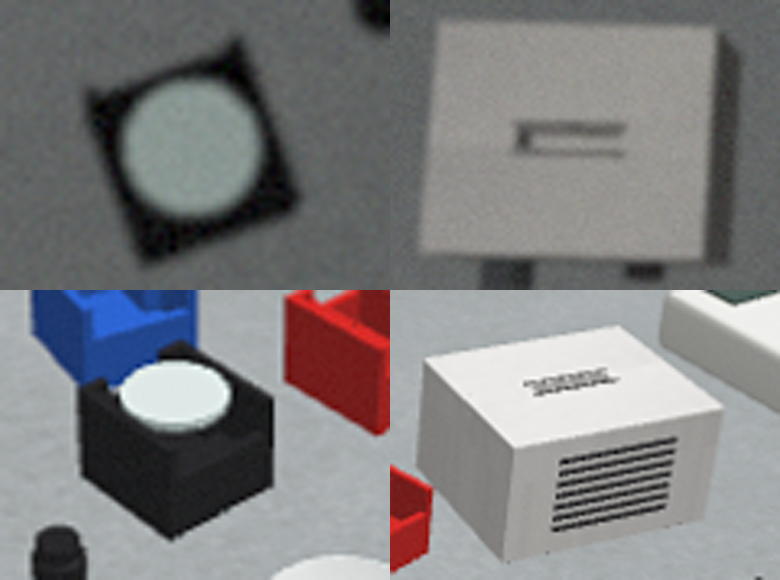

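The crop shows the black case with the solid disc, its low wall toward +x and yawed about 21°. The red and blue cases are empty, and the slot is at the centre of the light source's top. I'll plan the press.

```bash
cat >> h.py <<'E'
from scipy.spatial.transform import Rotation as Rn
YAW=np.radians(20.8); SEAT=np.array([.5796,-.0768])
CX=np.array([np.cos(YAW),np.sin(YAW)]); CY=np.array([-CX[1],CX[0]])
def case(x,y,z): return np.r_[SEAT+CX*x/1e3+CY*y/1e3,z/1e3]
def orient(yaw,tilt=0):  # tool y along yaw (horizontal), z tilted forward toward yaw by tilt deg
    h=np.array([np.cos(yaw),np.sin(yaw),0]);t=np.radians(tilt);u=np.array([0,0,1.])
    z=h*np.sin(t)-u*np.cos(t); y=h*np.cos(t)+u*np.sin(t)
    return np.c_[np.cross(y,z),y,z]
def plan(*wps):  # (pos,R)
    s=arm.sense(); p,R=np.array(s['eef_pos']),np.array(s['eef_rot'])
    for q,Q in wps:
        r=np.round(np.r_[R.T@(q-p)/.2, Rn.from_matrix(R.T@Q).as_rotvec()/2],3)
        print(r.tolist()); p=p+R@r[:3]*.2; R=R@Rn.from_rotvec(r[3:]*2).as_matrix()
E
python3 - <<'E'
from h import *
o=orient(YAW); s=arm.sense(); a=np.array(s['eef_pos']); b=case(28,0,105); b[2]=.2
f=lambda t:a+(b-a)*t
R0=np.array(s['eef_rot']);d=Rn.from_matrix(R0.T@o).as_rotvec();g=lambda t:R0@Rn.from_rotvec(d*t).as_matrix()
plan((f(.3),g(.34)),(f(.6),g(.67)),(f(.85),o),(b,o),(case(28,0,100),o))
E
```

```text
[-0.896, -0.755, 0.049, 0.0, -0.0, 0.152]
[-1.081, -0.452, 0.05, 0.0, -0.0, 0.148]
[-0.971, -0.098, 0.041, 0.0, -0.0, 0.148]
[-0.575, 0.114, 0.025, 0.0, -0.0, 0.0]
[-0.0, -0.0, 0.5, 0.0, -0.0, 0.0]
```

>>> send_rows(motion=[[-0.179, -0.151, 0.01, 0, 0, 0.03], [-0.358, -0.302, 0.02, 0, 0, 0.061], [-0.538, -0.453, 0.03, 0, 0, 0.091], [-0.717, -0.604, 0.04, 0, 0, 0.122], [-0.896, -0.755, 0.05, 0, 0, 0.152]], jaw=1, force=20)

```text
clock: 1.62
eef_pos: [0.3162, 0.3953, 0.223]
eef_rot: [[-0.816, 0.578, 0.0], [0.578, 0.816, 0.0], [-0.0, 0.0, -1.0]]
contact_force: [1.0, 0.1, -0.6]
grip_width: 0.482
grasp_force: 0.0
```

>>> send_rows(motion=[[-0.2, -0.09, 0.01, 0, 0, 0.03], [-0.4, -0.18, 0.02, 0, 0, 0.06], [-0.6, -0.27, 0.03, 0, 0, 0.09], [-0.8, -0.36, 0.04, 0, 0, 0.12], [-1.0, -0.452, 0.05, 0, 0, 0.148]])

```text
clock: 2.25
eef_pos: [0.4275, 0.206, 0.213]
eef_rot: [[-0.612, 0.791, 0.001], [0.791, 0.612, 0.0], [-0.0, 0.0, -1.0]]
contact_force: [0.4, -0.5, 0.8]
grip_width: 0.005
grasp_force: 0.0
```

>>> send_rows(motion=[[-0.2, -0.02, 0.01, 0, 0, 0.03], [-0.4, -0.04, 0.02, 0, 0, 0.06], [-0.6, -0.06, 0.025, 0, 0, 0.09], [-0.8, -0.08, 0.03, 0, 0, 0.12], [-0.98, -0.098, 0.04, 0, 0, 0.148]])

```text
clock: 2.88
eef_pos: [0.5323, 0.0391, 0.205]
eef_rot: [[-0.354, 0.935, 0.001], [0.935, 0.354, -0.0], [-0.0, 0.0, -1.0]]
contact_force: [-0.4, -0.1, -0.5]
grip_width: 0.005
grasp_force: 0.0
```

Run:
```python
from h import *
o=orient(YAW); b=case(28,0,105)
plan((b,o))
s=arm.sense();print(s['clock'],s['eef_pos'],s['grip_width'])
```

```text
[-0.625, 0.156, 0.5, 0.0, 0.0, -0.001]
2.875 [0.53228238 0.03907885 0.20503003] 0.004765747001720262
```

>>> send_rows(motion=[[-0.2, 0.05, 0.1, 0, 0, 0], [-0.4, 0.1, 0.22, 0, 0, 0], [-0.55, 0.14, 0.38, 0, 0, 0], [-0.625, 0.156, 0.5, 0, 0, 0], [-0.625, 0.156, 0.5, 0, 0, 0]])

```text
clock: 3.5
eef_pos: [0.6045, -0.0659, 0.1033]
eef_rot: [[-0.355, 0.935, -0.003], [0.935, 0.355, 0.001], [0.001, -0.002, -1.0]]
contact_force: [-0.8, 0.7, -0.2]
grip_width: 0.0
grasp_force: 0.0
```

Run:
```python
from h import *
plan((case(28,0,79),orient(YAW)),(case(28,0,66),orient(YAW)))
```

```text
[-0.007, 0.004, 0.122, -0.001, -0.001, -0.0]
[0.0, 0.0, 0.065, -0.0, 0.0, -0.0]
```

>>> send_rows(motion=[[0, 0, 0.05, 0, 0, 0], [0, 0, 0.1, 0, 0, 0], [0, 0, 0.125, 0, 0, 0], [0, 0, 0.145, 0, 0, 0], [0, 0, 0.165, 0, 0, 0]])

```text
clock: 4.12
eef_pos: [0.6052, -0.0652, 0.0719]
eef_rot: [[-0.356, 0.934, 0.0], [0.934, 0.356, -0.0], [-0.0, 0.0, -1.0]]
contact_force: [-0.4, -0.8, 0.3]
grip_width: 0.003
grasp_force: 0.0
```

>>> send_rows(motion=[[0, 0, 0.012, 0, 0, 0], [0, 0, 0.024, 0, 0, 0], [0, 0, 0.028, 0, 0, 0], [0, 0, 0.028, 0, 0, 0]])

```text
clock: 4.62
eef_pos: [0.6052, -0.0653, 0.0663]
eef_rot: [[-0.356, 0.934, 0.0], [0.934, 0.356, -0.0], [-0.0, 0.0, -1.0]]
contact_force: [-1.2, 0.4, -0.2]
grip_width: 0.004
grasp_force: 0.0
```

Run:
```python
from h import *
im,d=snap('scene'); c=im[190:290,250:390]
cv2.imwrite('pics/press.png',cv2.resize(c,(700,500),interpolation=cv2.INTER_CUBIC)[:,:,::-1])
```

```text
(no output)
```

View pics/press.png

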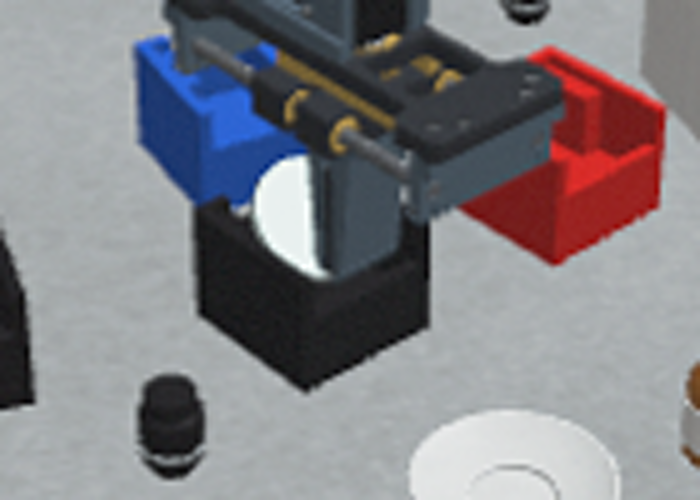

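The disc is tipped, its pale face raised at (290,215) in the crop. I'll back off and look at the lean.

>>> send_rows(motion=[[0, 0, -0.15, 0, 0, 0], [0, 0, -0.4, 0, 0, 0], [0.2, 0, -0.6, 0, 0, 0], [0.4, 0, -0.65, 0, 0, 0], [0.65, 0, -0.7, 0, 0, 0]], jaw=0.65)

```text
clock: 5.3
eef_pos: [0.5587, 0.0569, 0.2073]
eef_rot: [[-0.355, 0.935, 0.001], [0.935, 0.355, -0.0], [-0.001, 0.001, -1.0]]
contact_force: [1.4, 0.3, 0.8]
grip_width: 0.355
grasp_force: 0.0
```

```bash
cat > lean.py <<'E'
from h import *
np.set_printoptions(precision=1,suppress=True)
im,d=snap('top'); sc,ds=snap('scene')
for c,i,dd,(u0,u1,v0,v1) in (('top',im,d,(312,362,184,236)),('scene',sc,ds,(280,345,205,265))):
    P=[]
    for v in range(v0,v1):
        for u in range(u0,u1):
            if dd[v,u]>0 and i[v,u].min()>120:
                X=at_d(c,(u,v),dd[v,u]); q=X[:2]-SEAT; r=[q@CX*1e3,q@CY*1e3,X[2]*1e3]
                if abs(r[0])<36 and abs(r[1])<32 and r[2]>15: P.append(r)
    P=np.array(P); 
    if len(P)<20: print(c,len(P)); continue
    m=np.median(P,0); P=P[np.linalg.norm(P-m,axis=1)<45]
    for _ in range(3):
        m=P.mean(0); n=np.linalg.svd(P-m)[2][2]; n*=np.sign(n[2]); P=P[abs((P-m)@n)<3]
    print(c,len(P),'mean',m,'n',n.round(3),'lean',np.degrees(np.arccos(n[2])),'x',np.percentile(P[:,0],[2,98]),'y',np.percentile(P[:,1],[2,98]),'z',np.percentile(P[:,2],[2,98]))
o=np.hstack([cv2.resize(im[186:232,306:368],(390,290),interpolation=2),cv2.resize(sc[208:278,270:364],(390,290),interpolation=2)])
cv2.imwrite('pics/lean.png',o[:,:,::-1])
s=arm.sense();print(s['clock'],s['grip_width'])
E
python3 lean.py
```

```text
top 261 mean [ 0.9  0.8 59.8] n [ 0. -0.  1.] lean 0.3188140142969075 x [-23.2  25.3] y [-24.2  25.1] z [57.  62.6]
scene 316 mean [ 0.  -1.7 61.2] n [ 0. -0.  1.] lean 0.47842590677479524 x [-27.   27.2] y [-27.6  26.4] z [58.6 63.5]
5.4 0.3489718496967561
```

View pics/lean.png

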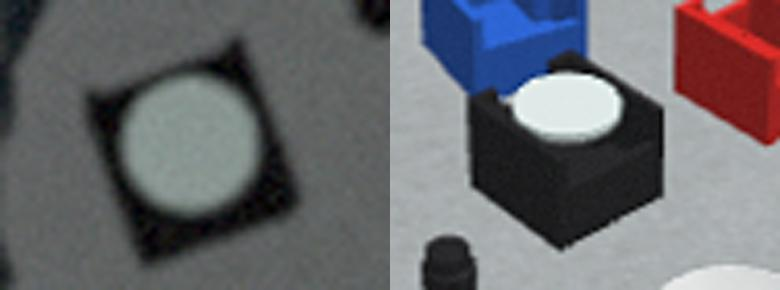

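It fell back flat: the picture shows the disc level in its seat again. I'll press deeper, with a slow outward drag so that the edge slides down to the wall.

Run:
```python
from h import *
o=orient(YAW)
plan((case(28,0,100),o),(case(28,0,72),o),(case(29,0,66),o),(case(31,0,62),o),(case(34,0,61.5),o))
```

```text
[-0.678, -0.002, 0.538, 0.001, -0.0, 0.002]
[0.0, 0.0, 0.14, -0.0, -0.0, -0.0]
[0.0, 0.005, 0.03, -0.0, -0.0, -0.0]
[0.0, 0.01, 0.019, -0.0, -0.0, -0.0]
[0.0, 0.015, 0.003, -0.0, -0.0, -0.0]
```

>>> send_rows(motion=[[-0.25, 0, 0.05, 0, 0, 0], [-0.5, 0, 0.15, 0, 0, 0], [-0.678, 0, 0.35, 0, 0, 0.002], [-0.678, 0, 0.5, 0, 0, 0.002], [-0.678, 0, 0.538, 0, 0, 0.002]], jaw=1)

```text
clock: 6.02
eef_pos: [0.6061, -0.071, 0.0969]
eef_rot: [[-0.351, 0.936, -0.003], [0.936, 0.352, 0.001], [0.002, -0.003, -1.0]]
contact_force: [0.6, -0.5, 0.5]
grip_width: 0.006
grasp_force: 0.0
```

>>> send_rows(motion=[[0, 0, 0.06, 0, 0, 0], [0, 0, 0.12, 0, 0, 0], [0, 0, 0.14, 0, 0, 0], [0, 0.002, 0.155, 0, 0, 0], [0, 0.005, 0.17, 0, 0, 0]])

```text
clock: 6.65
eef_pos: [0.6083, -0.0701, 0.0649]
eef_rot: [[-0.352, 0.936, 0.001], [0.936, 0.352, -0.0], [-0.0, 0.0, -1.0]]
contact_force: [0.2, -0.4, 0.2]
grip_width: 0.007
grasp_force: 0.0
```

>>> send_rows(motion=[[0, 0.005, 0.01, 0, 0, 0], [0, 0.01, 0.018, 0, 0, 0], [0, 0.018, 0.021, 0, 0, 0], [0, 0.025, 0.022, 0, 0, 0], [0, 0.025, 0.022, 0, 0, 0]])

```text
clock: 7.28
eef_pos: [0.6129, -0.0683, 0.0604]
eef_rot: [[-0.352, 0.936, 0.0], [0.936, 0.352, -0.0], [-0.0, 0.0, -1.0]]
contact_force: [-0.1, -0.0, 0.9]
grip_width: 0.004
grasp_force: 0.0
```

```bash
python3 lean.py
```

```text
top 0
scene 42 mean [  4.5 -14.8  60.5] n [0.8 0.5 0.4] lean 68.64516712476686 x [-5.  12.6] y [-19.9 -10.2] z [45.7 74.7]
7.375 0.008173383218061709
```

View pics/lean.png

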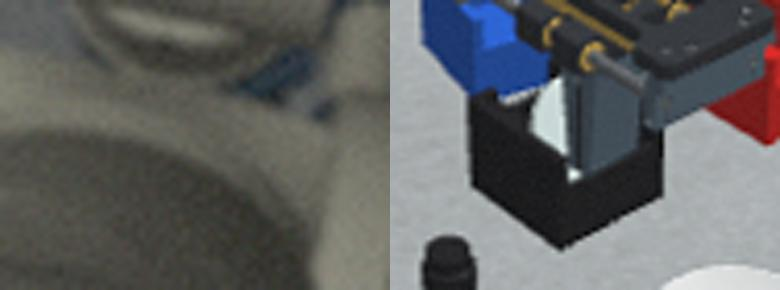

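The disc now stands steep, its top at z≈75 mm. I'll lift slowly and check.

>>> send_rows(motion=[[0, 0, -0.03, 0, 0, 0], [0, 0, -0.08, 0, 0, 0], [0, 0, -0.2, 0, 0, 0], [0, 0, -0.4, 0, 0, 0], [0, 0, -0.6, 0, 0, 0]])

```text
clock: 8.0
eef_pos: [0.6126, -0.0684, 0.1822]
eef_rot: [[-0.352, 0.936, 0.0], [0.936, 0.352, -0.0], [-0.0, 0.0, -1.0]]
contact_force: [0.5, -0.4, -0.0]
grip_width: 0.002
grasp_force: 0.0
```

>>> send_rows(motion=[[0.2, 0, -0.05, 0, 0, 0], [0.45, 0, -0.1, 0, 0, 0], [0.65, 0, -0.1, 0, 0, 0]], jaw=0.65)

```text
clock: 8.38
eef_pos: [0.5666, 0.0547, 0.202]
eef_rot: [[-0.352, 0.936, 0.002], [0.936, 0.352, 0.0], [-0.001, 0.002, -1.0]]
contact_force: [-0.1, 0.5, 0.6]
grip_width: 0.304
grasp_force: 0.0
```

```bash
python3 lean.py
```

```text
top 1
scene 342 mean [ 7.9  1.6 53.5] n [0.9 0.  0.5] lean 60.91823151499962 x [-4.1 20.4] y [-25.4  27.4] z [31.  74.6]
8.475 0.3465513223300552
```

View pics/lean.png

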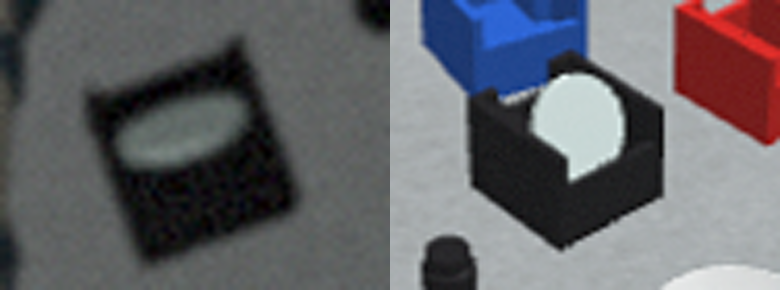

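The disc now leans stably at about 60°, with its raised edge at case (-7, 1, 74) mm. I'll move to the tilted pre-grasp.

Run:
```python
from h import *
o=orient(YAW,30)
e=np.array([-6.7,.8,73.5]); a=np.array([.5,0,-.866])
plan((case(*(e-60*a)),o),(case(*e),o))
```

```text
[-0.644, -0.354, 0.379, -0.262, -0.0, -0.0]
[0.0, -0.0, 0.3, 0.0, -0.0, -0.0]
```

>>> send_rows(motion=[[-0.14, -0.08, 0.03, -0.055, 0, 0], [-0.3, -0.16, 0.1, -0.115, 0, 0], [-0.46, -0.25, 0.2, -0.175, 0, 0], [-0.6, -0.33, 0.33, -0.235, 0, 0], [-0.644, -0.354, 0.379, -0.262, 0, 0]])

```text
clock: 9.1
eef_pos: [0.5499, -0.0754, 0.1347]
eef_rot: [[-0.365, 0.827, 0.428], [0.931, 0.316, 0.183], [0.016, 0.465, -0.885]]
contact_force: [0.6, 1.7, 0.2]
grip_width: 0.347
grasp_force: 0.0
```

Run:
```python
from h import *
o=orient(YAW,30)
e=np.array([-6.7,.8,73.5])
plan((case(*e),o))
print(arm.sense()['joints'],arm.sense()['eef_pos'])
```

```text
[-0.061, -0.051, 0.318, -0.02, -0.01, 0.001]
[-0.46303559  0.44534353  1.96686251  0.77111673  0.53488087 -1.46886769] [ 0.54991815 -0.07543815  0.13470848]
```

>>> send_rows(motion=[[0, 0, 0.02, 0, 0, 0], [0, 0, 0.02, 0, 0, 0]])

```text
clock: 9.35
eef_pos: [0.552, -0.0729, 0.1312]
eef_rot: [[-0.366, 0.828, 0.424], [0.93, 0.317, 0.184], [0.018, 0.462, -0.887]]
contact_force: [-0.3, 0.8, 0.3]
grip_width: 0.35
grasp_force: 0.0
```

Run:
```python
from h import *
o=orient(YAW,30)
e=np.array([-6.7,.8,73.5])
plan((case(*e),o))
print(arm.sense()['joints'],arm.sense()['eef_pos'])
```

```text
[-0.07, -0.055, 0.295, -0.022, -0.011, 0.001]
[-0.45485736  0.4534189   1.96380799  0.77017244  0.53001536 -1.4621452 ] [ 0.55204648 -0.07289882  0.13124846]
```

>>> send_rows(motion=[[-0.035, -0.03, 0.01, -0.011, -0.005, 0], [-0.07, -0.055, 0.04, -0.022, -0.011, 0.001], [-0.07, -0.055, 0.06, -0.022, -0.011, 0.001], [-0.07, -0.055, 0.06, -0.022, -0.011, 0.001]])

```text
clock: 9.85
eef_pos: [0.5532, -0.0864, 0.1152]
eef_rot: [[-0.356, 0.809, 0.468], [0.934, 0.308, 0.179], [0.0, 0.501, -0.865]]
contact_force: [0.9, 0.3, 0.2]
grip_width: 0.346
grasp_force: 0.0
```

Run:
```python
from h import *
o=orient(YAW,30)
e=np.array([-6.7,.8,73.5])
plan((case(*e),o))
im,d=snap('scene','pre')
cv2.imwrite('pics/pre.png',cv2.resize(im[170:280,250:390],(700,550),interpolation=2)[:,:,::-1])
```

```text
[0.002, -0.012, 0.234, 0.001, -0.0, 0.001]
```

View pics/pre.png

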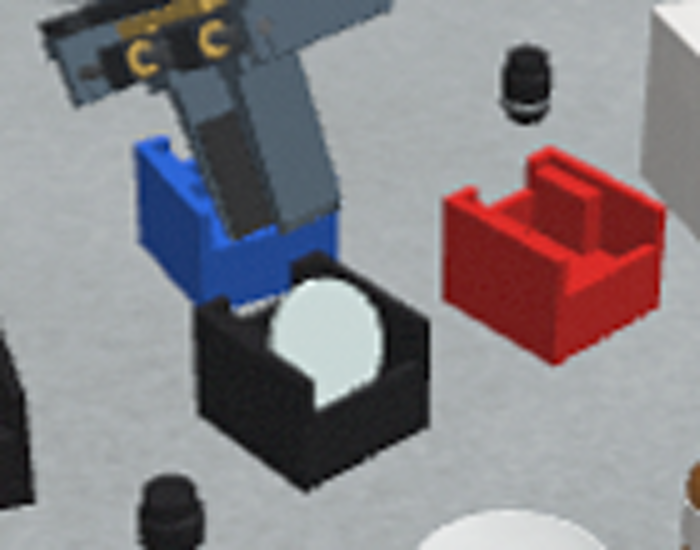

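The open fingers are lined up above the raised edge, which sits at (328,280) in the crop. I'll descend.

>>> send_rows(motion=[[0, -0.012, 0.03, 0, 0, 0], [0, -0.012, 0.08, 0, 0, 0], [0, -0.012, 0.14, 0, 0, 0], [0, -0.012, 0.2, 0, 0, 0], [0, -0.012, 0.234, 0, 0, 0]])

```text
clock: 10.52
eef_pos: [0.5729, -0.0793, 0.0722]
eef_rot: [[-0.355, 0.809, 0.468], [0.935, 0.307, 0.178], [0.0, 0.501, -0.866]]
contact_force: [-0.2, 0.7, 0.3]
grip_width: 0.347
grasp_force: 0.0
```

>>> send_rows(motion=[[0, 0, 0, 0, 0, 0], [0, 0, 0, 0, 0, 0], [0, 0, 0, 0, 0, 0], [0, 0, 0, 0, 0, 0]], jaw=1, force=15)

```text
clock: 11.02
eef_pos: [0.5736, -0.0795, 0.0741]
eef_rot: [[-0.355, 0.808, 0.47], [0.935, 0.308, 0.178], [-0.001, 0.503, -0.864]]
contact_force: [6.9, 4.9, 1.9]
grip_width: 0.066
grasp_force: 14.9
```

Gripped at 6 mm opening. I'll pull it out along its own plane.

>>> send_rows(motion=[[0, 0, -0.02, 0, 0, 0], [0, 0, -0.07, 0, 0, 0], [0, 0, -0.14, 0, 0, 0], [0, 0, -0.23, 0, 0, 0], [0, 0, -0.32, 0, 0, 0]], jaw=1, force=25)

```text
clock: 11.65
eef_pos: [0.5423, -0.0911, 0.1293]
eef_rot: [[-0.355, 0.809, 0.469], [0.935, 0.308, 0.178], [-0.0, 0.501, -0.865]]
contact_force: [0.1, 0.8, -0.3]
grip_width: 0.062
grasp_force: 25.0
```

>>> send_rows(motion=[[0, -0.02, -0.08, 0, 0, 0], [0, -0.05, -0.16, 0, 0, 0], [0, 0, -0.26, 0, 0, 0], [0, 0.05, -0.34, 0, 0, 0], [0, 0.1, -0.4, 0, 0, 0]])

```text
clock: 12.28
eef_pos: [0.5207, -0.0993, 0.2087]
eef_rot: [[-0.355, 0.809, 0.469], [0.935, 0.307, 0.177], [-0.0, 0.501, -0.865]]
contact_force: [-0.7, -0.7, -0.2]
grip_width: 0.06
grasp_force: 25.0
```

Run:
```python
from h import *
s=arm.sense();print(s['joints'],s['eef_pos'],s['grip_width'],s['grasp_force'])
o=orient(np.radians(-.3)); S=np.array([.5218,.2471])
p=np.array(s['eef_pos']); b=np.r_[S,.235]
R0=np.array(s['eef_rot']);d=Rn.from_matrix(R0.T@o).as_rotvec();g=lambda t:R0@Rn.from_rotvec(d*t).as_matrix()
plan((p+(b-p)*.5,g(.5)),(b,o))
im,_=snap('scene')
cv2.imwrite('pics/held.png',cv2.resize(im[130:290,230:430],(750,600),interpolation=2)[:,:,::-1])
```

```text
[-0.56105491  0.28265557  1.96327123  0.68755368  0.68112055 -1.42098914] [ 0.52067699 -0.09933361  0.20868213] 0.060130259677775175 24.95747208595276
[0.809, 0.301, 0.098, 0.13, -0.024, 0.09]
[0.853, 0.163, -0.003, 0.129, -0.024, 0.09]
```

View pics/held.png

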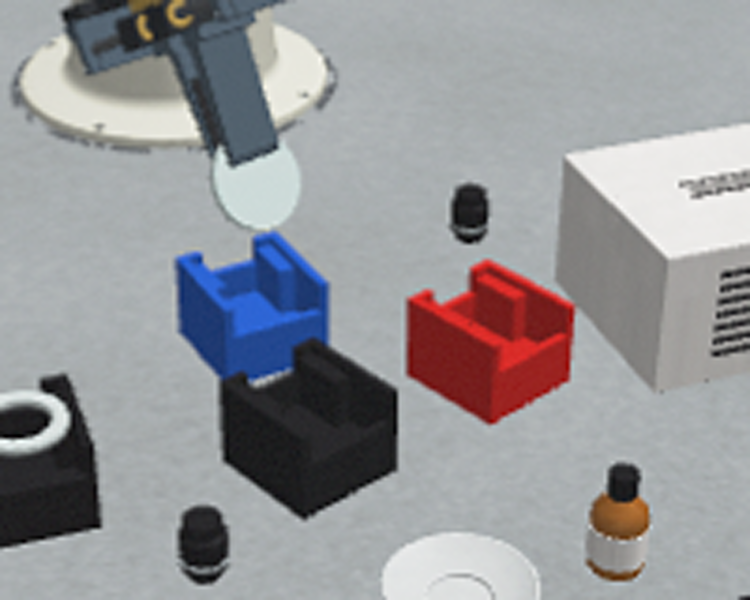

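The disc is held flat between the pads, at (256,185) in the crop, and the case is empty. I'll carry it to above the slot.

>>> send_rows(motion=[[0.12, 0.045, 0.015, 0.02, -0.004, 0.014], [0.28, 0.105, 0.035, 0.046, -0.008, 0.032], [0.46, 0.17, 0.055, 0.074, -0.014, 0.05], [0.64, 0.24, 0.078, 0.103, -0.019, 0.07], [0.809, 0.301, 0.098, 0.13, -0.024, 0.09]])

```text
clock: 12.95
eef_pos: [0.5211, 0.0752, 0.2209]
eef_rot: [[-0.177, 0.952, 0.249], [0.984, 0.165, 0.068], [0.024, 0.257, -0.966]]
contact_force: [0.3, 0.0, -0.5]
grip_width: 0.062
grasp_force: 25.0
```

>>> send_rows(motion=[[0.18, 0.035, 0, 0.027, -0.005, 0.019], [0.36, 0.07, 0, 0.055, -0.01, 0.038], [0.54, 0.1, 0, 0.082, -0.015, 0.057], [0.7, 0.135, 0, 0.107, -0.02, 0.075], [0.853, 0.163, 0, 0.129, -0.024, 0.09]])

```text
clock: 13.58
eef_pos: [0.5219, 0.2482, 0.2332]
eef_rot: [[0.006, 1.0, -0.002], [1.0, -0.006, 0.0], [0.0, -0.002, -1.0]]
contact_force: [-0.0, -0.3, -0.5]
grip_width: 0.067
grasp_force: 25.0
```

>>> send_rows(motion=[[0, 0, 0, 0, 0, 0], [0, 0, 0, 0, 0, 0]])

```text
clock: 13.82
eef_pos: [0.5219, 0.2466, 0.2331]
eef_rot: [[0.005, 1.0, 0.0], [1.0, -0.005, 0.0], [0.0, 0.0, -1.0]]
contact_force: [-0.1, -0.9, -0.8]
grip_width: 0.063
grasp_force: 25.0
```

Run:
```python
from h import *
o=orient(np.radians(-.3)); plan((np.array([.5218,.2471,.19]),o))
```

```text
[0.003, -0.0, 0.215, 0.0, -0.0, 0.0]
```

>>> send_rows(motion=[[0, 0, 0.04, 0, 0, 0], [0, 0, 0.1, 0, 0, 0], [0, 0, 0.17, 0, 0, 0], [0, 0, 0.23, 0, 0, 0], [0, 0, 0.255, 0, 0, 0]])

```text
clock: 14.45
eef_pos: [0.5221, 0.2473, 0.1815]
eef_rot: [[0.005, 1.0, -0.0], [1.0, -0.005, 0.0], [0.0, -0.0, -1.0]]
contact_force: [-0.2, 0.1, 0.1]
grip_width: 0.065
grasp_force: 25.0
```

```bash
cat > s.py <<'E'
import sys
from h import *
np.set_printoptions(precision=4,suppress=True)
s=arm.sense(); t=s['eef_pos']; im,d=snap('scene'); print(s['clock'],t)
u,v=proj('scene',[.525,.247,t[2]-.03])[0].astype(int); print(u,v)
P=[]
for b in range(v-45,v+45):
    for a in range(u-45,u+45):
        if d[b,a]>0:
            X=at_d('scene',(a,b),d[b,a])
            if abs(X[0]-.525)<.012 and abs(X[1]-.247)<.05 and .112<X[2]<t[2]-.021: P.append(X)
P=np.array(P);print(len(P),P.mean(0),np.percentile(P,[1,99],axis=0))
w=(P[:,2]>t[2]-.045); print('y range wide part',np.percentile(P[w,1],[1,99]),'x mean',P[:,0].mean())
cv2.imwrite('pics/'+sys.argv[1],cv2.resize(im[v-50:v+50,u-70:u+70],(770,550),interpolation=2)[:,:,::-1])
E
python3 s.py hov.png
```

```text
14.45 [0.5221 0.2473 0.1815]
428 165
308 [0.5237 0.2466 0.1371] [[0.5134 0.1999 0.112 ]
 [0.5361 0.2943 0.1599]]
y range wide part [0.2165 0.2763] x mean 0.5236903913422152
```

View pics/hov.png

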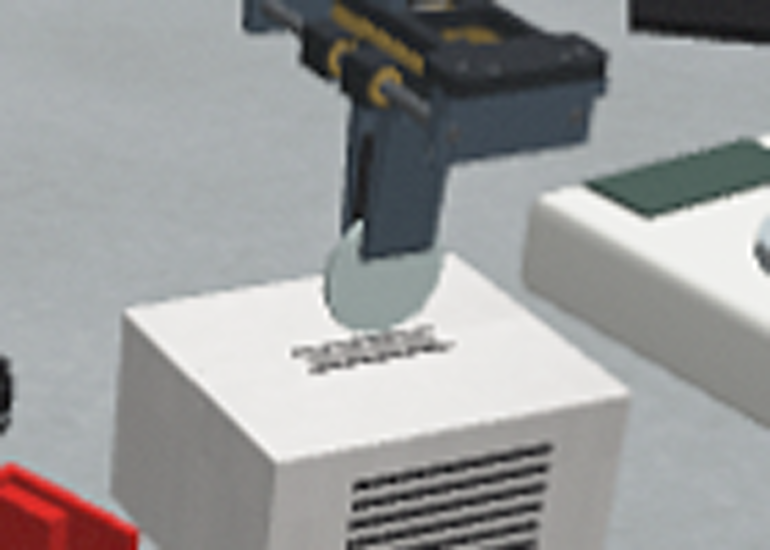

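The disc hangs upright just above the slot, its bottom at (375,325) and the slot centre at (373,350), and is centred in y to within 1 mm. I'll lower it slowly, watching the force.

>>> send_rows(motion=[[0, 0, 0.03, 0, 0, 0], [0, 0, 0.06, 0, 0, 0], [0, 0, 0.08, 0, 0, 0], [0, 0, 0.095, 0, 0, 0], [0, 0, 0.095, 0, 0, 0]])

```text
clock: 15.12
eef_pos: [0.5224, 0.2474, 0.1635]
eef_rot: [[0.005, 1.0, 0.001], [1.0, -0.005, 0.0], [0.0, 0.001, -1.0]]
contact_force: [-1.0, 0.1, -0.4]
grip_width: 0.067
grasp_force: 25.0
```

>>> send_rows(motion=[[0, 0, 0.02, 0, 0, 0], [0, 0, 0.045, 0, 0, 0], [0, 0, 0.07, 0, 0, 0], [0, 0, 0.085, 0, 0, 0], [0, 0, 0.085, 0, 0, 0]])

```text
clock: 15.75
eef_pos: [0.5223, 0.2475, 0.1464]
eef_rot: [[0.005, 1.0, 0.001], [1.0, -0.005, 0.0], [0.0, 0.001, -1.0]]
contact_force: [0.6, -0.1, -0.3]
grip_width: 0.065
grasp_force: 25.0
```

>>> send_rows(motion=[[0, 0, 0.01, 0, 0, 0], [0, 0, 0.02, 0, 0, 0], [0, 0, 0.028, 0, 0, 0], [0, 0, 0.028, 0, 0, 0]])

```text
clock: 16.25
eef_pos: [0.5224, 0.2475, 0.1409]
eef_rot: [[0.005, 1.0, 0.001], [1.0, -0.005, 0.0], [0.0, 0.001, -1.0]]
contact_force: [-0.6, 0.8, 0.1]
grip_width: 0.061
grasp_force: 25.0
```

>>> send_rows(motion=[[0, 0, 0.005, 0, 0, 0], [0, 0, 0.01, 0, 0, 0], [0, 0, 0.01, 0, 0, 0]])

```text
clock: 16.62
eef_pos: [0.5225, 0.2475, 0.1391]
eef_rot: [[0.005, 1.0, 0.001], [1.0, -0.005, 0.001], [0.001, 0.001, -1.0]]
contact_force: [0.5, -0.1, 0.4]
grip_width: 0.064
grasp_force: 25.0
```

>>> send_rows(motion=[[0, 0, 0.005, 0, 0, 0], [0, 0, 0.01, 0, 0, 0], [0, 0, 0.01, 0, 0, 0]])

```text
clock: 17.0
eef_pos: [0.5231, 0.2477, 0.1386]
eef_rot: [[0.005, 1.0, 0.003], [1.0, -0.005, 0.001], [0.001, 0.003, -1.0]]
contact_force: [-3.6, -1.5, 24.2]
grip_width: 0.058
grasp_force: 25.1
```

>>> send_rows(motion=[[0, 0, 0.005, 0, 0, 0], [0, 0, 0.01, 0, 0, 0], [0, 0, 0.01, 0, 0, 0]])

```text
clock: 17.38
eef_pos: [0.5239, 0.248, 0.1376]
eef_rot: [[0.005, 1.0, 0.005], [1.0, -0.005, 0.002], [0.002, 0.005, -1.0]]
contact_force: [-5.9, -1.6, 37.8]
grip_width: 0.064
grasp_force: 25.3
```

Contact came at TCP z = 0.139, which matches the slot floor. I'll relieve the push, release and retreat straight up.

>>> send_rows(motion=[[0, 0, -0.008, 0, 0, 0], [0, 0, -0.015, 0, 0, 0], [0, 0, -0.015, 0, 0, 0]])

```text
clock: 17.75
eef_pos: [0.5226, 0.2475, 0.1381]
eef_rot: [[0.005, 1.0, 0.001], [1.0, -0.005, 0.001], [0.001, 0.001, -1.0]]
contact_force: [-0.1, 0.5, 4.7]
grip_width: 0.058
grasp_force: 25.0
```

>>> send_rows(motion=[[0, 0, 0, 0, 0, 0], [0, 0, 0, 0, 0, 0], [0, 0, 0, 0, 0, 0], [0, 0, 0, 0, 0, 0]], jaw=0.65)

```text
clock: 18.25
eef_pos: [0.5225, 0.2475, 0.138]
eef_rot: [[0.005, 1.0, 0.001], [1.0, -0.005, 0.0], [0.0, 0.001, -1.0]]
contact_force: [-0.9, -0.3, 0.9]
grip_width: 0.353
grasp_force: 0.0
```

>>> send_rows(motion=[[0, 0, -0.05, 0, 0, 0], [0, 0, -0.15, 0, 0, 0], [0, 0, -0.3, 0, 0, 0], [0, 0, -0.45, 0, 0, 0], [0, 0, -0.6, 0, 0, 0]])

```text
clock: 18.88
eef_pos: [0.5223, 0.2474, 0.2598]
eef_rot: [[0.005, 1.0, 0.002], [1.0, -0.005, 0.001], [0.001, 0.002, -1.0]]
contact_force: [1.0, -0.5, -0.4]
grip_width: 0.348
grasp_force: 0.0
```

```bash
sed -i 's/t=s\[.eef_pos.\]/t=np.array([0,0,.16])/' s.py; python3 s.py end.png
```

```text
18.875 [0.   0.   0.16]
427 172
235 [0.5242 0.2456 0.1213] [[0.5164 0.2008 0.112 ]
 [0.5363 0.2936 0.1383]]
y range wide part [0.2187 0.2777] x mean 0.5242429515811488
```

View pics/end.png

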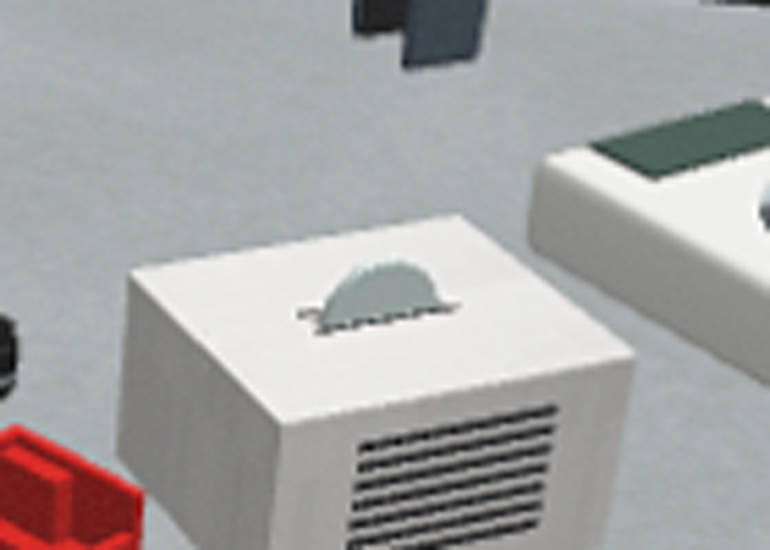

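The disc stands upright in the slot with its top at z≈0.138, so 28 mm is showing. The gripper is clear above it.

```bash
python3 -c "
from station import arm
print(arm.job_done())"
```

```text
the job is handed in; nothing more can be done
None
```

The diffuser disc is standing upright on the floor of the light source's slot, released with the gripper clear, and the job is handed in at about 19 s; the first press let the disc fall back flat, and a second, deeper press tipped it.

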